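Put the flagged chip under the probe and hold the loupe in focus

ROBOT

A 6-joint arm with a two-finger parallel gripper is mounted at the origin on the work surface. World frame = base frame: x ahead of the robot, y to its left, z up, the work surface at z = 0. Lengths are in m, angles in rad, forces in N, time in s.
With the tool pointing down it reaches from about 0.425 to 1.125 m from the base axis. Payload 14.9 kg.
Tool frame: the origin (TCP) lies midway between the tips of the shut fingers; the grasp point (between the pads) lies 19 mm behind it; z points along the fingers, y is the line along which they close (so a half turn about z gives the same grasp; the last joint's range is limited). The gripper opens to 91 mm and grips with 3 to 60 N. Pads are 32 mm wide; open, the fingers measure 118 mm over their backs; the gripper's body (76 mm by 178 mm) begins 60 mm behind the grasp point.
Start: joints at [1.068, 0.379, 1.734, -0, 1.028, -0.033], TCP at [0.317, 0.624, 0.214] pointing down, gripper open.
Joint ranges: [-2.77, 2.77], [-0.74, 2.19], [0, 2.66], [-1.06, 4.2], [0.31, 2.87], [-3.08, 3.08]. Speed limits (rad/s): [1.89, 1.89, 2.39, 3.14, 3.14, 3.14].

INTERFACE

Orientations are given as [roll, pitch, yaw] about the fixed x, y, z axes, in that order (R = Rz(yaw) Ry(pitch) Rx(roll)).
In Python, from station import ctrl gives the robot as it stands.
- The arm moves only by the shell command python3 -m creep 'ROWS'. ROWS is JSON, a list of rows, each an object of numbers: "tx", "ty", "tz": the shift along the tool's x, y, z in m; "twist": the turn about the tool's z in degrees; "claw": the gripper's target within -1 to 1 (fully open at 1, half-way at 0, shut at -1). In form: [{"tx": .., "ty": .., "tz": .., "twist": .., "claw": ..}, ...]. A call has 1 to 20 rows; each row shifts and turns the commanded pose from where the row before left it, along the tool's axes as they then stand; what a row does not reach is not made up. A row lasts 1/12 s, in which the tool goes at most 41.7 mm and 7.16 degrees, less where a joint would pass 70% of its speed; a pose out of reach is approached as far as the arm can. A call is refused whole if a number of a shift passes 0.0417 or a number of a turn 7.16, either way. A call with a gripper value outside its range is refused whole. The fingers move at their own pace and stop on an object; the grip force is fixed at half the most. Time passes only in rows, so rows that do not move let the fingers close. It gives the time, the measured TCP pose, the force, the opening and the grip force at its end, in the units of the state.
- ctrl.get_state(): the state, without advancing time (a new reading comes with each control period).
- ctrl.read_camera(name): name is "scene" or "side" or "wrist"; returns a dict with "pixels" (384x512x3 uint8, red, green, blue), "camera_matrix" (3x3 intrinsics, pixels), "R" (3x3) and "t" (3): a world point X has camera coordinates R X + t; the wrist camera has in their place "mount" (4x4, takes a point from camera to tool coordinates, whose origin is the TCP and whose axes are the flange's). Camera axes: x right, y down, z forward; pixel columns grow to the right and rows downward; lengths in m; the calibration is good to about 2 mm. A picture is of the moment at which its call begins: read the wrist's pose just before it. There is no depth.
- ctrl.job_done(): hands the job in; it is judged then, once.
Trained networks look in a picture, given as the dict that the camera call returned (one of the last four; its "shot" number tells which), for a name from the list of things; names that differ only in an ending like _2 or _b are one class to them, and where a whole thing is asked for, a point or a joint stands for the part that bears it (a point fixed in the world has none). Each returns a list of dicts, best first, with "p" (0 to 1); they miss things now and then, are a little off and sometimes report something else, mostly with a low value. They report only what shows in the picture. A call takes as long as a camera call. They do not tell look-alikes from the thing itself.
- ctrl.search_frame(picture, label): "centre" ([x, y, z] in m, in the coordinates of the camera as it stood for that picture, good to about 4 mm: the middle of the surface that is visible of it).
- ctrl.cut_out(picture, label): "pixels" (384x512 bool, what is visible of it).
- ctrl.pinpoint(picture, label): "centre" ([x, y, z] in m, in the coordinates of the camera as it stood for that picture, good to about 4 mm: a listed point, or the origin of a listed thing).
The state is a dict: "time_s": time; "joints": joint angles; "joint_velocities": joint speeds; "joint_torque": joint torques, N m; "tcp_pos": TCP position; "ee_rot": TCP orientation; "contact_force": force on the tool from outside, world axes, zero at the start; "ft_torque": the same for the moment, N m; "finger_gap": finger opening in m; "gripper_force": force on a finger pad.
Only numpy, scipy, OpenCV 4.12 (cv2) and the standard library are available. Lean on these libraries where they do the work, as an engineer would, in place of code of your own. Each camera call takes 0.05 s, during which the arm holds its last target. There are 200 camera calls.

TASK

On the phone repair bench, glide the board stage by its black knob until the red dot on the board lies straight under the tip of the fixed probe needle, and let go of the knob. Then pick up the loupe by its handle and hold it level over the needle tip, lens centred on the tip and rim at the height of the red tape band on the probe stand's post (the loupe's focal height). Finish while still holding it there, motionless and clear of everything; do not press on the board or the probe stand, and leave the other things on the bench where they are.

Things in the scene. Friction and masses are not known exactly. Their poses are not given: they have to be found in the camera images.
- stage: Gliding x-y stage fixed to the table (left or right): dark base 200 x 180 x 16 mm, origin under its centre. On it glide a saddle (stage's own x, 35 mm either way) and a grey carrier plate 175 x 130 mm (stage's y, 45 mm either way; top 44 mm above the table), which never turns. Each way resists with about 2 N, plus 1 N at 0.2 m/s, and stays where left; one pull moves both.
- knob (a point): Centre of the black round knob that moves the carrier: 18 mm across, from 50 to 76 mm above the table (this point 63), on a stem 6 mm high, at the carrier's -x edge (towards the robot), 88 mm from the board's centre. Rigid with the carrier. Nothing stands within 30 mm of it.
- board: Green logic board on the carrier, 84 mm along the stage's x, 108 mm along its y, between two aluminium jaws (tops 53 mm above the table). Chips reach up to 54.5 mm above the table. Origin under the board's centre, at table level; axes as the stage's, so knob to board centre is the stage's +x. It also bears a green dot (already passed: ignore it).
- red_dot (a point): Centre of the round red sticker, 10 mm across, on the long bright shield can in the middle of the board, 55 mm above the table. Rigid with board and carrier. Its place along the can (up to 15 mm either side of the board's centre in the stage's y) differs each time.
- probe_stand: Probe stand behind the stage, fixed: round dark foot 68 mm across, 24 mm high; upright steel post 16 mm thick, 152 mm tall; thin arm at 82 mm height along the stand's own -x (towards the stage) with a blue probe and brass needle sloping down to its tip. Within 40 mm of the tip nothing of it is higher than 85 mm; the clamp on the post reaches 93 mm. Origin under the post on the table.
- needle_tip (a point): Tip of the brass probe needle, 145 mm from the post in the stand's -x, 60 mm above the table (5 mm above the red dot when the dot is under it). Fixed.
- band (a point): Centre, on the post's axis, of the red tape band round the probe stand's post: 10 mm high, 17 mm across. Its centre is 108 to 128 mm above the table, different each time: this is the height for the lens centre.
- mat: Teal silicone mat fixed to the table, 5 mm thick, about 286 x 270 mm, with low parts compartments (ridges 9 mm high) along its far (+x) edge; origin at the underside. It lies on the other side from the stage. The loupe, tweezers and screwdriver lie on it.
- loupe: Loupe, about 0.11 kg, lying flat on the mat: round black rim 64 mm across, 14 mm thick, clear lens; straight black handle 18 mm wide and 18 mm high along its own -x, from 40 to 130 mm from the lens centre, handle underside on the mat. Origin under the lens centre at the underside; z up through the lens. It balances about 63 mm from the lens centre; grip it there from above.
- lens (a point): Centre of the loupe's lens and rim, 9 mm above the loupe's underside; handle mid-height is at the same level.
- tweezers: Steel tweezers, 125 mm long, lying on the mat's right (-y) edge; bystander. Origin at the middle of the underside.
- screwdriver: Yellow-handled screwdriver, 150 mm long, lying on the mat's left (+y) edge; bystander.
- phone: Black phone, 148 x 72 x 8 mm, lying on the table on the right; bystander. Origin at the middle of the underside.
- tape_roll: Red roll of tape, 90 mm across, 12 mm high, lying flat on the right; bystander. Origin at the middle of the underside.
- flux_jar: Small jar, 48 mm across, 45 mm high, behind the mat and the stage, near the middle; bystander. Origin at the middle of the underside.
- pen_cup: Clear cup of pens, 84 mm across, about 200 mm high, on the left; bystander. Origin at the middle of the underside.
- solder_reel: Blue solder reel, 56 mm across, 40 mm high, standing on its flange on the left; bystander. Origin at the middle of the underside.
Mind the look-alikes: they are no part of the job. What is shaped like the loupe but pink or yellow is not meant.

How it is judged:
On the way, in this order (a step that is already met when the one before it is completed fails the run):
1. The red dot lies straight under the needle tip, the stage at rest and the knob let go (horizontal distance between red_dot and needle_tip below 0.005 m and linear speed of board below 0.01 m/s and contact force between the fingers and stage below 0.1 N), for 0.2 s.
2. The loupe is lifted off the mat in the gripper (height (world z) of lens above 0.05 m and contact force between the fingers and loupe above 0.5 N), for 0.1 s.
At the end, for the whole second after the job is handed in: Red dot within 5 mm of straight under the needle tip, stage at rest; loupe held by the gripper alone, still, level within 0.1 rad, lens within 12 mm sideways of the tip and 6 mm of the band's height; robot and loupe off stage and probe stand; bystanders moved under 20 mm (all of step 1 and contact force between the fingers and loupe above 0.5 N and horizontal distance between lens and needle_tip below 0.012 m and z of lens in the frame of band between -0.006 and 0.006 m and angle between loupe's own z axis and vertical below 0.1 rad and linear speed of loupe below 0.02 m/s and angular speed of loupe below 0.1 rad/s and contact force between each of the arm, loupe and stage below 0.1 N and contact force between each of loupe, the fingers, the arm and probe_stand below 0.1 N and distance of each of tweezers, screwdriver, phone, tape_roll, flux_jar, pen_cup, solder_reel from where it was at the start of the episode below 0.02 m); the arm keeps its last pose, push and grip.
It fails at once if the probe stand or its needle is pressed on (over 2 N) (contact force between probe_stand and anything else above 2 N).
It fails at once if the board is pressed on (over 2 N) (contact force between board and anything else above 2 N).
It fails at once if a bystander is moved by more than 20 mm (distance of any of tweezers, screwdriver, phone, tape_roll, flux_jar, pen_cup, solder_reel from where it was at the start of the episode above 0.02 m).
It also fails if it takes over 53 s, if anything falls off the work surface, if the arm or the gripper's body presses on something with over 40 N, if the wrist force passes 120 N, or if a joint passes its speed limit or range.

## Working session

There is one attempt and no reset: what is moved stays moved. The work goes in short steps, Python scripts to look and compute and a shell command to move; the robot and the scene stay as the last step left them, time stands still between calls to the robot, and variables do not carry over. Pictures are saved under pics/ and viewed, at most 13 in all, crops included, and the job is handed in when it is done.

```bash
mkdir -p pics; cat > h.py <<'E'
import numpy as np, cv2
from station import ctrl
from scipy.spatial.transform import Rotation as Ro
def world(p,c,st=None):
    c=np.array(c)
    if 'mount' in p:
        x=(np.array(p['mount'])@np.r_[c,1])[:3]
        return Ro.from_euler('xyz',st['ee_rot']).apply(x)+st['tcp_pos']
    return np.array(p['R']).T@(c-np.array(p['t']))
def px(p,c):
    k=np.array(p['camera_matrix'])@np.array(c); return (k[:2]/k[2]).round()
def save(p,n): cv2.imwrite('pics/'+n+'.png',np.array(p['pixels'])[:,:,::-1])
E
python3 - <<'E'
from h import *
np.set_printoptions(precision=4,suppress=True)
st=ctrl.get_state(); print(st['time_s'],st['tcp_pos'],st['ee_rot'],st['finger_gap'])
P={}
for n in('scene','side'):
    p=ctrl.read_camera(n);P[n]=p;save(p,n)
    for l in('knob','board','red_dot','needle_tip','band','probe_stand','loupe','lens','stage','flux_jar','pen_cup','solder_reel'):
        for d in ctrl.pinpoint(p,l)[:3]:
            print(n,l,round(d['p'],2),world(p,d['centre']),px(p,d['centre']))
print(ctrl.get_state()['time_s'])
a=np.hstack([P['scene']['pixels'],P['side']['pixels']]);cv2.imwrite('pics/both.png',cv2.resize(a,(800,300),interpolation=cv2.INTER_AREA)[:,:,::-1])
E
```

```text
0.0 [0.3167 0.6238 0.2133] [-3.1405 -0.      2.6718] 0.09095974087816608
scene knob 0.83 [0.4398 0.1421 0.0619] [305. 184.]
scene knob 0.56 [0.5612 0.1885 0.0012] [319. 221.]
scene knob 0.41 [ 0.5246 -0.3191  0.0039] [177. 213.]
scene board 0.84 [ 0.5325  0.1585 -0.004 ] [310. 215.]
scene band 0.52 [0.579  0.1797 0.0606] [320. 215.]
scene loupe 0.76 [ 0.6011 -0.207   0.0066] [207. 230.]
scene loupe 0.69 [ 0.2628 -0.3231 -0.0049] [185. 162.]
scene loupe 0.6 [ 0.338  -0.5453 -0.0023] [126. 176.]
scene lens 0.77 [ 0.2591 -0.3242  0.0067] [184. 160.]
scene lens 0.74 [ 0.5946 -0.2122  0.0106] [205. 228.]
scene lens 0.63 [ 0.3398 -0.5428  0.0033] [126. 175.]
scene stage 0.64 [0.5627 0.1907 0.0004] [320. 221.]
scene flux_jar 0.71 [ 0.7702  0.0319 -0.0018] [278. 276.]
scene solder_reel 0.48 [ 0.4724  0.4285 -0.0006] [380. 201.]
scene solder_reel 0.26 [ 0.7681  0.029  -0.0007] [277. 275.]
side knob 0.67 [0.446  0.143  0.0588] [261. 238.]
side board 0.42 [ 0.4418 -0.4309  0.0032] [324. 165.]
side band 0.38 [ 0.5296 -0.3159  0.0048] [292. 174.]
side probe_stand 0.65 [0.719  0.213  0.0009] [171. 242.]
side loupe 0.67 [ 0.2644 -0.3228 -0.003 ] [361. 191.]
side loupe 0.6 [ 0.3371 -0.5395 -0.0015] [358. 159.]
side lens 0.82 [ 0.2628 -0.3176  0.0069] [361. 189.]
side lens 0.69 [ 0.3386 -0.5404  0.0098] [358. 157.]
side pen_cup 0.94 [ 0.583   0.4441 -0.0021] [166. 307.]
side solder_reel 0.76 [ 0.4714  0.4248 -0.0012] [206. 315.]
1.3
```

View pics/scene.png

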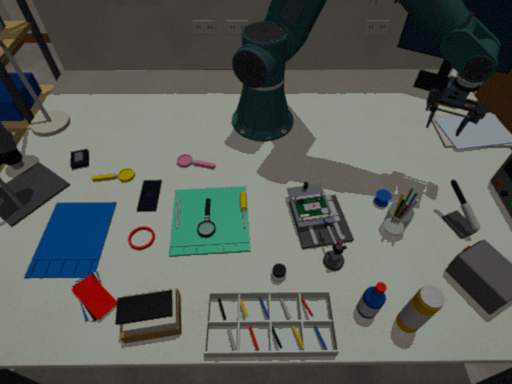

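View pics/side.png

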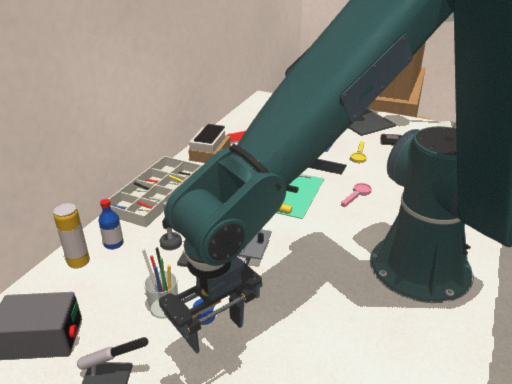

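Loupe-shaped things: black at (207,229) on the mat, pink at (185,161) and yellow at (126,175) on the table. The black one on the teal mat fits the description, and I'll confirm it with a crop later. The stage is at about (318,215) and the probe stand at (333,258).

```bash
cat >> h.py <<'E'
def plan(goal,yaw=None):
    st=ctrl.get_state();R=Ro.from_euler('xyz',st['ee_rot'])
    d=R.inv().apply(np.array(goal)-st['tcp_pos'])
    print('t',round(st['time_s'],2),'tcp',np.round(st['tcp_pos'],4),'rot',np.round(st['ee_rot'],3),'| tool shift',np.round(d,4),'rows',round(np.linalg.norm(d)/.0417,1))
    if yaw is not None:
        t=-np.degrees(yaw-st['ee_rot'][2]); t=(t+90)%180-90
        print('twist deg (half-turn equiv)',round(t,2),'shift after twist',np.round(Ro.from_euler('z',-t,degrees=True).apply(d),4))
E
python3 - <<'E'
from h import *
np.set_printoptions(precision=4,suppress=True)
p=ctrl.read_camera('wrist');print(np.array(p['mount']),p['camera_matrix'])
plan([.47,.16,.30],np.arctan2(.0165,.0927))
E
```

```text
[[-0.0007 -0.9569 -0.2905  0.0817]
 [ 1.     -0.0009  0.0004  0.0005]
 [-0.0007 -0.2905  0.9569 -0.1705]
 [ 0.      0.      0.      1.    ]] [[331.0674   0.     253.04  ]
 [  0.     331.0674 193.4897]
 [  0.       0.       1.    ]]
t 1.35 tcp [0.3169 0.6242 0.214 ] rot [3.142 0.    2.672] | tool shift [-0.3466 -0.3446 -0.0861] rows 11.9
twist deg (half-turn equiv) -37.01 shift after twist [-0.0694 -0.4838 -0.0861]
```

```bash
python3 -m creep '[{"tz":-0.04},{"tz":-0.04},{"tx":-0.0289,"ty":-0.0287},{"tx":-0.0289,"ty":-0.0287},{"tx":-0.0289,"ty":-0.0287},{"tx":-0.0289,"ty":-0.0287},{"tx":-0.0289,"ty":-0.0287},{"tx":-0.0289,"ty":-0.0287},{"tx":-0.0289,"ty":-0.0287},{"tx":-0.0289,"ty":-0.0287},{"tx":-0.0289,"ty":-0.0287},{"tx":-0.0289,"ty":-0.0287},{"tx":-0.0289,"ty":-0.0287},{"tx":-0.0289,"ty":-0.0287},{"twist":-7.1},{"twist":-7.1},{"twist":-7.1},{"twist":-7.1},{"twist":-7.1},{"twist":-1.5}]'
python3 -m creep '[{"claw":0.2},{"claw":0.2}]'
python3 - <<'E'
from h import *
np.set_printoptions(precision=4,suppress=True)
st=ctrl.get_state();print(st['time_s'],st['tcp_pos'],st['ee_rot'],st['finger_gap'])
for n in('wrist','scene','side'):
    st=ctrl.get_state();p=ctrl.read_camera(n);save(p,n+'2')
    for l in('knob','board','red_dot','needle_tip','band','probe_stand','loupe','lens','stage'):
        for d in ctrl.pinpoint(p,l)[:2]:
            print(n,l,round(d['p'],2),world(p,d['centre'],st),px(p,d['centre']))
print(ctrl.get_state()['time_s'])
E
```

```text
1.35 [0.3169 0.6242 0.214 ] [3.1415 0.     2.6718] 0.0908778321594286
scene knob 0.91 [0.4398 0.1449 0.0616] [305. 184.]
scene board 0.56 [ 0.5303  0.1568 -0.0047] [309. 215.]
scene red_dot 0.51 [0.575  0.1806 0.0617] [320. 214.]
scene needle_tip 0.9 [0.5784 0.1791 0.0631] [320. 215.]
scene probe_stand 0.55 [ 0.7179  0.214  -0.001 ] [333. 261.]
scene loupe 0.82 [ 0.2601 -0.3246 -0.0053] [185. 162.]
scene loupe 0.67 [ 0.5977 -0.2071  0.0076] [207. 229.]
scene lens 0.81 [ 0.5961 -0.2061  0.009 ] [207. 229.]
scene lens 0.81 [ 0.3402 -0.5449  0.007 ] [125. 175.]
scene stage 0.75 [0.5611 0.1906 0.0008] [320. 221.]
scene stage 0.65 [ 0.5267 -0.3186  0.0028] [177. 214.]
side knob 0.98 [0.4421 0.1448 0.0599] [262. 238.]
side knob 0.68 [ 0.5129 -0.0771  0.0038] [270. 208.]
side band 0.54 [ 0.5146 -0.0759  0.0038] [270. 208.]
side probe_stand 0.86 [ 0.7186  0.2126 -0.0001] [172. 242.]
side loupe 0.84 [ 0.2607 -0.3226  0.0004] [362. 190.]
side loupe 0.61 [ 0.3386 -0.5395 -0.0023] [358. 160.]
side lens 0.72 [ 0.3392 -0.5415  0.008 ] [358. 157.]
side lens 0.67 [ 0.2615 -0.3208  0.0066] [362. 189.]
2.85invalid input
invalid input
```

View pics/wrist2.png

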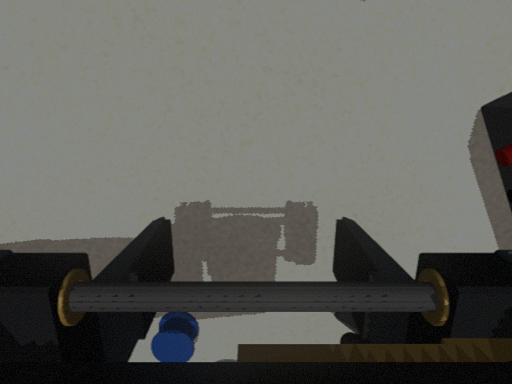

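The call needs every key in each row. The wrist view is clearest on the tool's +x side, so I'll turn the tool to face +x over the stage.

```bash
python3 -m creep '[{"tx":0,"ty":0,"tz":-0.04,"twist":7.15,"claw":0.2},{"tx":0,"ty":0,"tz":-0.04,"twist":-7.15,"claw":0.2},{"tx":-0.0294,"ty":-0.028,"tz":0,"twist":0,"claw":0.2},{"tx":-0.0294,"ty":-0.028,"tz":0,"twist":0,"claw":0.2},{"tx":-0.0294,"ty":-0.028,"tz":0,"twist":0,"claw":0.2},{"tx":-0.0294,"ty":-0.028,"tz":0,"twist":0,"claw":0.2},{"tx":-0.0294,"ty":-0.028,"tz":0,"twist":0,"claw":0.2},{"tx":-0.0294,"ty":-0.028,"tz":0,"twist":0,"claw":0.2},{"tx":-0.0294,"ty":-0.028,"tz":0,"twist":0,"claw":0.2},{"tx":-0.0294,"ty":-0.028,"tz":0,"twist":0,"claw":0.2},{"tx":-0.0294,"ty":-0.028,"tz":0,"twist":0,"claw":0.2},{"tx":-0.0294,"ty":-0.028,"tz":0,"twist":0,"claw":0.2},{"tx":-0.0294,"ty":-0.028,"tz":0,"twist":0,"claw":0.2},{"tx":-0.0294,"ty":-0.028,"tz":0,"twist":0,"claw":0.2}]'
python3 -m creep '[{"tx":0,"ty":0,"tz":0,"twist":7.15,"claw":0.2},{"tx":0,"ty":0,"tz":0,"twist":7.15,"claw":0.2},{"tx":0,"ty":0,"tz":0,"twist":7.15,"claw":0.2},{"tx":0,"ty":0,"tz":0,"twist":7.15,"claw":0.2},{"tx":0,"ty":0,"tz":0,"twist":7.15,"claw":0.2},{"tx":0,"ty":0,"tz":0,"twist":7.15,"claw":0.2},{"tx":0,"ty":0,"tz":0,"twist":7.15,"claw":0.2},{"tx":0,"ty":0,"tz":0,"twist":7.15,"claw":0.2},{"tx":0,"ty":0,"tz":0,"twist":7.15,"claw":0.2},{"tx":0,"ty":0,"tz":0,"twist":7.15,"claw":0.2},{"tx":0,"ty":0,"tz":0,"twist":7.15,"claw":0.2},{"tx":0,"ty":0,"tz":0,"twist":7.15,"claw":0.2},{"tx":0,"ty":0,"tz":0,"twist":7.15,"claw":0.2},{"tx":0,"ty":0,"tz":0,"twist":7.15,"claw":0.2},{"tx":0,"ty":0,"tz":0,"twist":7.15,"claw":0.2},{"tx":0,"ty":0,"tz":0,"twist":7.15,"claw":0.2},{"tx":0,"ty":0,"tz":0,"twist":7.15,"claw":0.2},{"tx":0,"ty":0,"tz":0,"twist":7.15,"claw":0.2},{"tx":0,"ty":0,"tz":0,"twist":7.15,"claw":0.2},{"tx":0,"ty":0,"tz":0,"twist":7.15,"claw":0.2}]'
python3 - <<'E'
from h import *
np.set_printoptions(precision=4,suppress=True)
st=ctrl.get_state();print(st['time_s'],st['tcp_pos'],st['ee_rot'],st['finger_gap'],st['joints'])
for n in('wrist','side'):
    st=ctrl.get_state();p=ctrl.read_camera(n);save(p,n+'3')
    for l in(('knob','board','red_dot','needle_tip','stage') if n=='wrist' else ('band','probe_stand','red_dot','needle_tip')):
        for d in ctrl.pinpoint(p,l)[:2]:
            print(n,l,round(d['p'],2),world(p,d['centre'],st),px(p,d['centre']))
print(ctrl.get_state()['time_s'])
E
```

```text
time_s: 4.02
tcp_pos: [0.4796, 0.163, 0.2943]
ee_rot: [3.141, 0.001, 2.672]
contact_force: [0.8, 0.8, 0.5]
finger_gap: 0.0548
gripper_force: 0.0
time_s: 5.68
tcp_pos: [0.4794, 0.1649, 0.294]
ee_rot: [-3.142, -0.0, 0.17]
contact_force: [0.8, -1.1, 0.5]
finger_gap: 0.055
gripper_force: 0.0
5.6833 [0.4794 0.1649 0.294 ] [-3.1416 -0.0002  0.1698] 0.055012087064310905 [ 0.2853 -0.0291  2.0612 -0.      1.1093  1.6863]
wrist knob 0.6 [0.4485 0.1456 0.0651] [264. 190.]
wrist board 0.89 [0.53   0.16   0.0006] [263. 119.]
wrist red_dot 0.47 [0.5315 0.1681 0.0534] [258. 120.]
wrist needle_tip 0.58 [0.578  0.1809 0.0586] [254.  78.]
wrist stage 0.74 [ 0.5628  0.1919 -0.0025] [244.  91.]
side probe_stand 0.86 [ 0.7164  0.2139 -0.0027] [172. 243.]
side red_dot 0.7 [ 0.5303 -0.3159  0.0048] [292. 174.]
side needle_tip 0.62 [0.5801 0.186  0.0585] [214. 234.]
6.2333
```

View pics/wrist3.png

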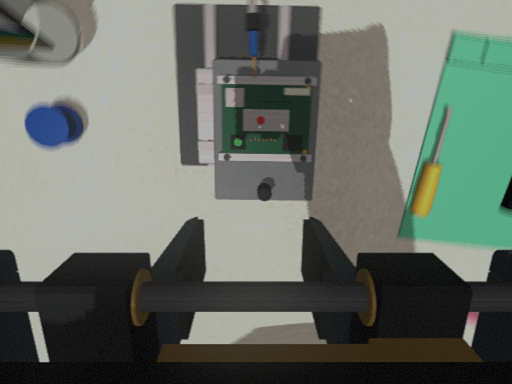

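The wrist view shows the knob at (264,191), the red dot at (261,120), the green dot at (238,142, to be ignored) and the needle end near (254,76). I'll refine these by casting rays through the pixels.

```bash
cat >> h.py <<'E'
def ray(p,uv,z,st=None):
    d=np.linalg.inv(p['camera_matrix'])@np.r_[np.array(uv,float),1]
    a=world(p,[0,0,0],st);b=world(p,d,st)-a
    return a+b*(z-a[2])/b[2]
def reddot(p):
    hsv=cv2.cvtColor(np.ascontiguousarray(p['pixels']),cv2.COLOR_RGB2HSV)
    m=(((hsv[...,0]<8)|(hsv[...,0]>172))&(hsv[...,1]>130)&(hsv[...,2]>60)).astype(np.uint8)
    n,_,s,c=cv2.connectedComponentsWithStats(m)
    return [(s[i,4],c[i].round(1)) for i in range(1,n) if s[i,4]>8]
E
python3 - <<'E'
from h import *
np.set_printoptions(precision=4,suppress=True)
st=ctrl.get_state();p=ctrl.read_camera('wrist')
for a,c in reddot(p):print(a,c,ray(p,c,.055,st))
for d in ctrl.cut_out(p,'knob')[:1]:
    m=np.argwhere(d['pixels']);c=m.mean(0)[::-1];print('knob',d['p'],len(m),c,m.min(0),m.max(0),ray(p,c,.066,st))
print('tip?',ray(p,[254,76],.06,st))
crop=np.array(p['pixels'])[40:210,180:350];cv2.imwrite('pics/c1.png',cv2.resize(crop,(595,595),interpolation=cv2.INTER_CUBIC)[:,:,::-1])
s=ctrl.read_camera('scene');
for l in('band','needle_tip','probe_stand','knob'):
    for d in ctrl.pinpoint(s,l)[:2]:print(l,round(d['p'],2),world(s,d['centre']),px(s,d['centre']))
print(reddot(s))
plan([.443,.1445,.055],.17)
E
```

```text
46 [260.  119.8] [0.5326 0.1659 0.055 ]
knob 0.93 14318 [264.9238 128.2946] [ 59 213] [200 320] [0.5247 0.1587 0.066 ]
tip? [0.5803 0.1819 0.06  ]
band 0.51 [0.5758 0.1789 0.0599] [319. 215.]
needle_tip 0.84 [0.5758 0.1801 0.0611] [320. 214.]
probe_stand 0.89 [0.7198 0.2106 0.0001] [332. 261.]
knob 0.86 [0.4417 0.1441 0.0622] [305. 184.]
[(np.int32(22), array([499. , 182.7])), (np.int32(186), array([141. , 237.8])), (np.int32(10), array([466.8, 247.5])), (np.int32(1075), array([ 94. , 296.4])), (np.int32(87), array([380.4, 287.2])), (np.int32(44), array([306.1, 306.1])), (np.int32(61), array([253.1, 337.5]))]
t 6.58 tcp [0.4794 0.1648 0.2939] rot [3.142 0.    0.176] | tool shift [-0.0394  0.0136  0.2389] rows 5.8
twist deg (half-turn equiv) 0.35 shift after twist [-0.0393  0.0139  0.2389]
```

View pics/c1.png

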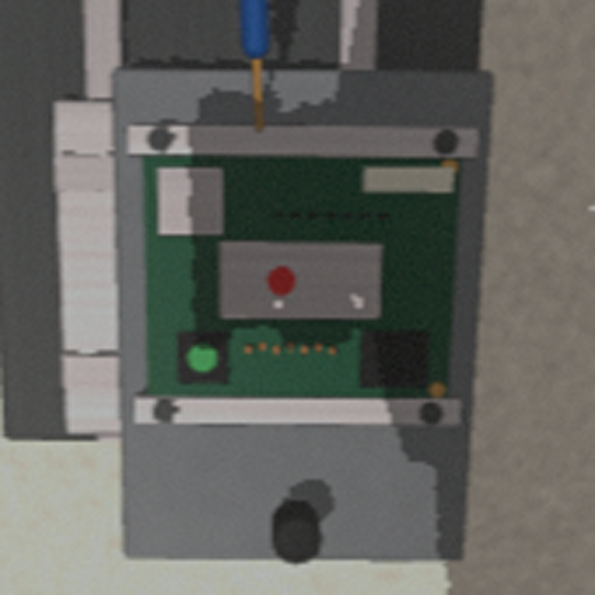

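```bash
python3 - <<'E'
from h import *
np.set_printoptions(precision=4,suppress=True)
st=ctrl.get_state();p=ctrl.read_camera('wrist')
f=lambda u,v:(180+u/3.5-.4,40+v/3.5-.4)
print('tip',ray(p,f(259,130),.06,st),'knobtop',ray(p,f(297,542),.076,st),'dot',ray(p,f(281,280),.055,st))
a,b=ray(p,f(116,420),.044,st),ray(p,f(114,75),.044,st);print('carrier edges',a,b)
for q,r in(((125,556),(116,72)),((463,556),(490,73))):
    d=ray(p,f(*r),.044,st)-ray(p,f(*q),.044,st);print('yaw',np.arctan2(d[1],d[0]),np.linalg.norm(d))
k=ray(p,f(297,542),.076,st);plan([k[0],k[1],.055],.17)
E
```

```text
tip [0.5794 0.1821 0.06  ] knobtop [0.4468 0.145  0.076 ] dot [0.5328 0.166  0.055 ]
carrier edges [0.4718 0.2163 0.044 ] [0.5889 0.2335 0.044 ]
yaw 0.16003202245366216 0.17173482405906423
yaw 0.1738856799232842 0.17136496865769954
t 6.63 tcp [0.4794 0.1649 0.2939] rot [3.142 0.    0.176] | tool shift [-0.0356  0.0139  0.2389] rows 5.8
twist deg (half-turn equiv) 0.35 shift after twist [-0.0355  0.0141  0.2389]
```

```bash
python3 -m creep '[{"tx":-0.0185,"ty":0.007,"tz":0.03,"twist":0,"claw":0.2},{"tx":-0.0185,"ty":0.007,"tz":0.03,"twist":0,"claw":0.2},{"tx":0,"ty":0,"tz":0.04,"twist":0,"claw":0.2},{"tx":0,"ty":0,"tz":0.04,"twist":0,"claw":0.2},{"tx":0,"ty":0,"tz":0.04,"twist":0,"claw":0.2},{"tx":0,"ty":0,"tz":0.025,"twist":0,"claw":0.2},{"tx":0,"ty":0,"tz":0.02,"twist":0,"claw":0.2},{"tx":0,"ty":0,"tz":0.014,"twist":0,"claw":0.2},{"tx":0,"ty":0,"tz":0,"twist":0,"claw":0.2},{"tx":0,"ty":0,"tz":0,"twist":0,"claw":0.2}]'
python3 - <<'E'
from h import *
np.set_printoptions(precision=4,suppress=True)
st=ctrl.get_state();p=ctrl.read_camera('wrist');save(p,'w4');print(st['tcp_pos'],st['ee_rot'])
for a,c in reddot(p):print(a,c,ray(p,c,.055,st))
for l in('knob','needle_tip'):
  for d in ctrl.pinpoint(p,l)[:2]:print(l,d['p'],world(p,d['centre'],st),px(p,d['centre']))
E
```

```text
time_s: 7.47
tcp_pos: [0.4452, 0.1445, 0.0548]
ee_rot: [3.141, 0.001, 0.176]
contact_force: [0.7, -0.4, -0.2]
finger_gap: 0.0551
gripper_force: 0.0
[0.4452 0.1445 0.0548] [3.1415 0.0013 0.176 ]
319 [241.3  79.6] [0.5327 0.1658 0.055 ]
knob 0.87 [0.4481 0.1434 0.0646] [256. 251.]
needle_tip 0.74 [0.5291 0.1689 0.0549] [234.  86.]
```

View pics/w4.png

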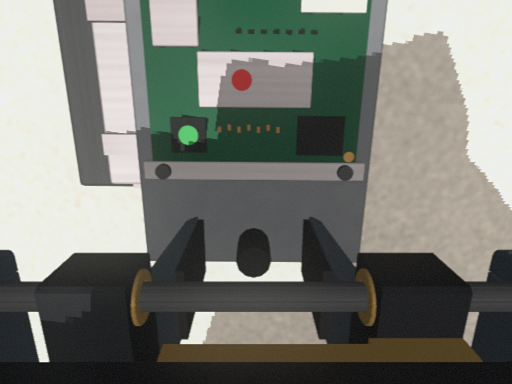

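The knob is centred between the fingers at (254,252), with the dot at (241,80). I'll grip it and glide the stage.

```bash
python3 -m creep '[{"tx":0,"ty":0,"tz":0,"twist":0,"claw":-1},{"tx":0,"ty":0,"tz":0,"twist":0,"claw":-1},{"tx":0,"ty":0,"tz":0,"twist":0,"claw":-1},{"tx":0,"ty":0,"tz":0,"twist":0,"claw":-1},{"tx":0,"ty":0,"tz":0,"twist":0,"claw":-1},{"tx":0.006,"ty":-0.001,"tz":0,"twist":0,"claw":-1},{"tx":0.006,"ty":-0.001,"tz":0,"twist":0,"claw":-1},{"tx":0.006,"ty":-0.001,"tz":0,"twist":0,"claw":-1},{"tx":0.006,"ty":-0.001,"tz":0,"twist":0,"claw":-1},{"tx":0.006,"ty":-0.001,"tz":0,"twist":0,"claw":-1},{"tx":0.006,"ty":-0.001,"tz":0,"twist":0,"claw":-1},{"tx":0.006,"ty":-0.001,"tz":0,"twist":0,"claw":-1},{"tx":0.004,"ty":-0.001,"tz":0,"twist":0,"claw":-1},{"tx":0.002,"ty":0,"tz":0,"twist":0,"claw":-1},{"tx":0,"ty":0,"tz":0,"twist":0,"claw":-1},{"tx":0,"ty":0,"tz":0,"twist":0,"claw":-1}]'
python3 - <<'E'
from h import *
np.set_printoptions(precision=4,suppress=True)
st=ctrl.get_state();p=ctrl.read_camera('wrist');save(p,'w5');print(st['tcp_pos'],st['ee_rot'])
for a,c in reddot(p):print(a,c,ray(p,c,.055,st))
for l in('knob','needle_tip'):
  for d in ctrl.pinpoint(p,l)[:2]:print(l,d['p'],world(p,d['centre'],st),px(p,d['centre']))
cv2.imwrite('pics/c5.png',cv2.resize(np.array(p['pixels'])[0:180,150:330],(600,600),interpolation=cv2.INTER_CUBIC)[:,:,::-1])
E
```

```text
time_s: 8.95
tcp_pos: [0.4916, 0.1611, 0.0549]
ee_rot: [-3.141, -0.001, 0.176]
contact_force: [1.4, 2.1, -5.9]
finger_gap: 0.0168
gripper_force: 30.0
[0.4916 0.1611 0.0549] [-3.1413 -0.0009  0.1758]
313 [241.2  90.2] [0.5743 0.1816 0.055 ]
knob 0.81 [0.4895 0.16   0.0632] [254. 258.]
needle_tip 0.9 [0.5769 0.1806 0.0561] [244.  85.]
```

View pics/c5.png

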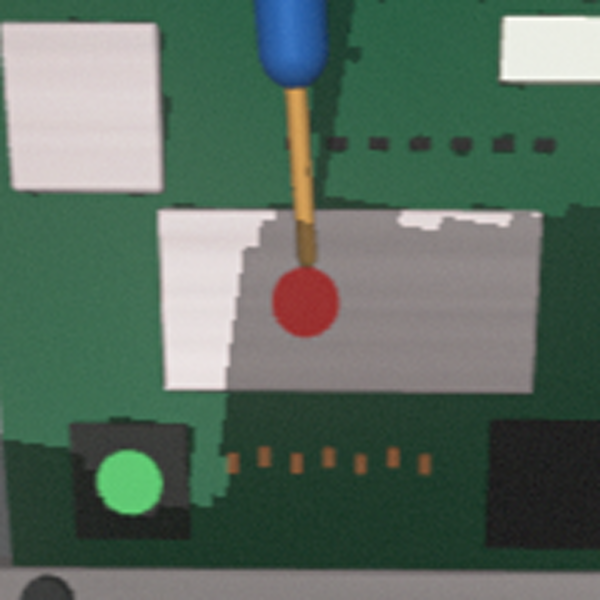

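The needle tip is at about (242,80) and the dot at (241,90). The dot is about 5.5 mm short of the tip, so I'll nudge it on.

```bash
python3 -m creep '[{"tx":0.002,"ty":0.0004,"tz":0,"twist":0,"claw":-1},{"tx":0.002,"ty":0,"tz":0,"twist":0,"claw":-1},{"tx":0.0015,"ty":0,"tz":0,"twist":0,"claw":-1},{"tx":0,"ty":0,"tz":0,"twist":0,"claw":-1},{"tx":0,"ty":0,"tz":0,"twist":0,"claw":-1}]'
python3 - <<'E'
from h import *
np.set_printoptions(precision=4,suppress=True)
st=ctrl.get_state();p=ctrl.read_camera('wrist')
for a,c in reddot(p):print(a,c,ray(p,c,.055,st))
I=np.array(p['pixels'])[60:120,215:275];hsv=cv2.cvtColor(np.ascontiguousarray(I),cv2.COLOR_RGB2HSV)
m=((hsv[...,0]>9)&(hsv[...,0]<28)&(hsv[...,1]>90));ii=np.argwhere(m)+[60,215];print(len(ii),ii[ii[:,0]>=ii[:,0].max()-2])
print('old tip',ray(p,[242,80-10],.06,st))
cv2.imwrite('pics/c6.png',cv2.resize(I,(400,400),interpolation=cv2.INTER_CUBIC)[:,:,::-1])
E
```

```text
time_s: 9.52
tcp_pos: [0.4969, 0.1614, 0.0549]
ee_rot: [3.142, -0.0, 0.176]
contact_force: [-0.1, 0.9, -6.5]
finger_gap: 0.0172
gripper_force: 30.0
248 [241.3  91.5] [0.579  0.1818 0.055 ]
169 [[ 89 238]
 [ 89 239]
 [ 89 240]
 [ 89 241]
 [ 89 242]
 [ 89 243]
 [ 90 239]
 [ 90 240]
 [ 90 241]
 [ 90 242]
 [ 91 240]
 [ 91 241]
 [ 91 242]]
old tip [0.5886 0.1829 0.06  ]
```

View pics/c6.png

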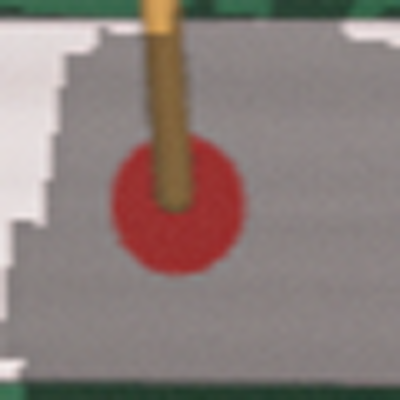

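The dot sits under the tip to within about 0.5 mm. I'll release the knob and rise.

```bash
python3 -m creep '[{"tx":0,"ty":0,"tz":0,"twist":0,"claw":0.2},{"tx":0,"ty":0,"tz":0,"twist":0,"claw":0.2},{"tx":0,"ty":0,"tz":0,"twist":0,"claw":0.2},{"tx":0,"ty":0,"tz":0,"twist":0,"claw":0.2},{"tx":0,"ty":0,"tz":-0.02,"twist":0,"claw":0.2},{"tx":0,"ty":0,"tz":-0.03,"twist":0,"claw":0.2},{"tx":0,"ty":0,"tz":-0.04,"twist":0,"claw":0.2},{"tx":0,"ty":0,"tz":-0.04,"twist":0,"claw":0.2},{"tx":0,"ty":0,"tz":-0.04,"twist":0,"claw":0.2},{"tx":0,"ty":0,"tz":0,"twist":0,"claw":0.2}]'
python3 - <<'E'
from h import *
np.set_printoptions(precision=4,suppress=True)
st=ctrl.get_state();p=ctrl.read_camera('wrist')
for a,c in reddot(p):print(a,c,ray(p,c,.055,st))
cv2.imwrite('pics/c7.png',cv2.resize(np.array(p['pixels'])[60:180,200:320],(400,400),interpolation=cv2.INTER_CUBIC)[:,:,::-1])
s=ctrl.read_camera('scene')
for l in('lens','loupe','screwdriver','tweezers'):
    for d in ctrl.pinpoint(s,l)[:3]:print(l,round(d['p'],2),world(s,d['centre']),px(s,d['centre']))
plan([.50,-.205,.30])
E
```

```text
time_s: 10.4
tcp_pos: [0.5002, 0.1624, 0.2327]
ee_rot: [-3.141, -0.01, 0.176]
contact_force: [1.8, 0.3, 0.1]
finger_gap: 0.0549
gripper_force: 0.0
56 [247.9  97.5] [0.5791 0.1819 0.055 ]
lens 0.85 [ 0.2552 -0.3228  0.0081] [185. 159.]
lens 0.71 [ 0.5931 -0.2101  0.0086] [206. 228.]
lens 0.56 [ 0.3408 -0.5423  0.0059] [126. 175.]
loupe 0.93 [ 0.5978 -0.2058  0.0051] [207. 230.]
loupe 0.53 [ 0.3398 -0.5444 -0.003 ] [126. 176.]
screwdriver 0.68 [ 0.5147 -0.0829  0.0024] [243. 211.]
screwdriver 0.38 [ 0.4384 -0.4369 -0.0034] [149. 196.]
tweezers 0.65 [ 0.5252 -0.3156  0.0049] [178. 213.]
t 10.7 tcp [0.496  0.1612 0.2236] rot [3.141 0.002 0.176] | tool shift [-0.0604  0.3613 -0.0762] rows 9.0
```

View pics/c7.png

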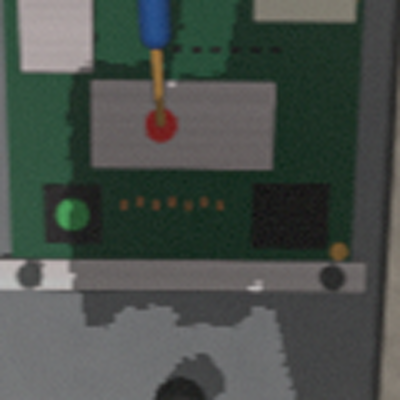

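The dot stayed under the tip. Next is the loupe.

```bash
python3 -m creep '[{"tx":-0.006,"ty":0.036,"tz":-0.0076,"twist":0,"claw":0.2},{"tx":-0.006,"ty":0.036,"tz":-0.0076,"twist":0,"claw":0.2},{"tx":-0.006,"ty":0.036,"tz":-0.0076,"twist":0,"claw":0.2},{"tx":-0.006,"ty":0.036,"tz":-0.0076,"twist":0,"claw":0.2},{"tx":-0.006,"ty":0.036,"tz":-0.0076,"twist":0,"claw":0.2},{"tx":-0.006,"ty":0.036,"tz":-0.0076,"twist":0,"claw":0.2},{"tx":-0.006,"ty":0.036,"tz":-0.0076,"twist":0,"claw":0.2},{"tx":-0.006,"ty":0.036,"tz":-0.0076,"twist":0,"claw":0.2},{"tx":-0.006,"ty":0.036,"tz":-0.0076,"twist":0,"claw":0.2},{"tx":-0.006,"ty":0.036,"tz":-0.0076,"twist":0,"claw":0.2},{"tx":0,"ty":0,"tz":0,"twist":0,"claw":0.2},{"tx":0,"ty":0,"tz":0,"twist":0,"claw":0.2}]'
python3 - <<'E'
from h import *
np.set_printoptions(precision=4,suppress=True)
st=ctrl.get_state();p=ctrl.read_camera('wrist')
for l in('lens','loupe'):
    for d in ctrl.pinpoint(p,l)[:2]:print(l,round(d['p'],2),world(p,d['centre'],st),px(p,d['centre']))
I=np.array(p['pixels'])
d=ctrl.cut_out(p,'loupe')[0];m=d['pixels'];ii=np.argwhere(m);print('cut',d['p'],len(ii),ii.min(0),ii.max(0))
pc=np.array([ray(p,[u,v],.014,st)[:2] for v,u in ii[::5]]);c=pc.mean(0);w,V=np.linalg.eigh(np.cov((pc-c).T));print('pca',c,V[:,1],np.degrees(np.arctan(V[1,1]/V[0,1])),np.sqrt(w))
q=I.copy();q[m&(np.indices(m.shape).sum(0)%4==0)]=(255,0,0)
cv2.imwrite('pics/w8.png',cv2.resize(q[0:300,100:420],(640,600),interpolation=cv2.INTER_CUBIC)[:,:,::-1])
# band on side/scene
for n in('scene','side'):
    s=ctrl.read_camera(n);J=s['pixels'];save(s,n+'8')
    for z in(.005,.108,.118,.128,.152):
        x=np.array(s['R'])@[.7185,.213,z]+s['t'];print(n,z,(lambda k:k[:2]/k[2])(np.array(s['camera_matrix'])@x))
    u,v=px(s,np.array(s['R'])@[.7185,.213,.118]+s['t']).astype(int)
    for a in range(v-14,v+16):print(a,[tuple(map(int,J[a,b])) for b in range(u-3,u+4)])
E
```

```text
time_s: 11.7
tcp_pos: [0.5003, -0.2049, 0.2999]
ee_rot: [-3.141, 0.001, 0.173]
contact_force: [-0.5, -0.2, -0.3]
finger_gap: 0.0549
gripper_force: 0.0
lens 0.9 [ 0.263  -0.3215  0.0093] [299. 309.]
lens 0.71 [ 0.596  -0.213   0.0164] [272.  85.]
loupe 0.81 [ 0.5966 -0.2095  0.0039] [269.  84.]
loupe 0.63 [ 0.2606 -0.3219  0.0009] [298. 307.]
cut 0.87 2734 [ 57 245] [179 292]
pca [ 0.5726 -0.2096] [-0.9996 -0.0284] 1.6274915378675712 [0.013  0.0432]
scene 0.005 [332.6475 259.94  ]
scene 0.108 [338.6073 243.4677]
scene 0.118 [339.2341 241.7353]
scene 0.128 [339.8701 239.9773]
scene 0.152 [341.4359 235.6497]
228 [(66, 67, 69), (61, 60, 62), (68, 68, 69), (82, 85, 87), (93, 94, 97), (115, 113, 112), (126, 124, 123)]
229 [(81, 84, 87), (82, 84, 87), (81, 85, 87), (86, 90, 91), (94, 96, 99), (121, 120, 121), (138, 135, 135)]
230 [(87, 92, 95), (91, 93, 96), (88, 92, 94), (89, 92, 96), (88, 93, 94), (104, 103, 106), (132, 129, 129)]
231 [(89, 93, 95), (90, 93, 97), (89, 92, 96), (88, 93, 96), (88, 91, 94), (102, 103, 105), (130, 126, 128)]
232 [(89, 93, 96), (89, 91, 96), (89, 94, 94), (91,
[... 5552 characters left out ...]
84, 79, 79), (91, 85, 85), (81, 76, 75), (75, 73, 70), (52, 47, 47), (40, 40, 38)]
221 [(46, 44, 42), (54, 50, 49), (56, 51, 50), (52, 48, 47), (51, 47, 46), (48, 45, 42), (45, 42, 41)]
222 [(41, 41, 38), (40, 38, 34), (42, 42, 39), (42, 39, 36), (43, 43, 39), (43, 42, 37), (46, 46, 42)]
223 [(42, 42, 39), (36, 32, 30), (44, 42, 38), (38, 37, 33), (42, 39, 37), (42, 40, 37), (46, 42, 40)]
224 [(41, 40, 37), (41, 39, 36), (43, 41, 39), (40, 39, 34), (41, 40, 37), (42, 40, 37), (42, 39, 37)]
225 [(45, 43, 40), (46, 42, 41), (50, 47, 45), (41, 38, 36), (39, 38, 37), (42, 42, 37), (41, 39, 37)]
226 [(39, 38, 36), (45, 43, 41), (45, 42, 41), (45, 43, 41), (44, 42, 39), (44, 41, 38), (69, 67, 62)]
```

View pics/w8.png

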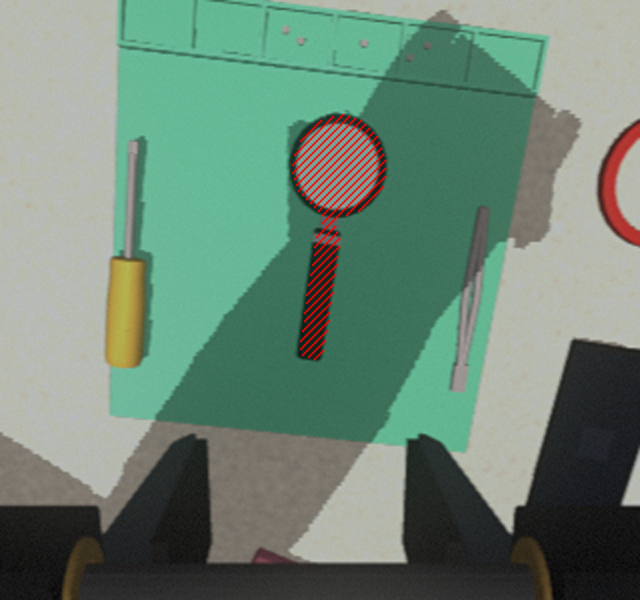

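The crop confirms it: the black loupe lies on the teal mat, lens at (269,82) and handle end at (255,178) in the full image. The pink and yellow look-alikes are off the mat. Next I'll fit the band height against a cylinder model and work out the grasp.

```bash
cat > band.py <<'E'
from h import *
def surf(s,z0,z1,r,ctr):
    cam=-np.array(s['R']).T@np.array(s['t']);th=np.linspace(0,2*np.pi,721)
    n=np.c_[np.cos(th),np.sin(th)];v=cam[:2]-ctr;v/=np.linalg.norm(v);w=n@v;k=w>0
    zz=np.linspace(z0,z1,21);P=np.array([[*(ctr+r*a),z] for a in n[k] for z in zz]);W=np.repeat(w[k],21)
    x=P@np.array(s['R']).T+s['t'];q=x@np.array(s['camera_matrix']).T;q=q[:,:2]/q[:,2:]
    return (q*W[:,None]).sum(0)/W.sum()
ctr=np.array([.7185,.2125])
for n in('side','scene'):
    s=ctrl.read_camera(n);I=np.array(s['pixels']).astype(float)
    u,v=px(s,np.array(s['R'])@[*ctr,.118]+s['t']).astype(int)
    A=I[v-10:v+14,u-9:u+10];red=np.clip((A[...,0]-A[...,1:].mean(2))/(A[...,0]+20)-.12,0,None)
    l,lab,stt,_=cv2.connectedComponentsWithStats((red>.05).astype(np.uint8));k=1+np.argmax(stt[1:,4]) 
    red=red*(lab==k);ii=np.indices(red.shape);c=np.array([(red*ii[1]).sum(),(red*ii[0]).sum()])/red.sum()+[u-9,v-10]
    hs=np.linspace(.09,.145,56);V=np.array([surf(s,h-.005,h+.005,.0085,ctr) for h in hs])
    print(n,'centroid',c.round(2),'n',stt[k,4],'h',np.interp(-c[1],-V[:,1],hs),'u model',V[28])
E
python3 - <<'E'
import runpy;runpy.run_path('band.py')
from h import *
np.set_printoptions(precision=4,suppress=True)
st=ctrl.get_state();p=ctrl.read_camera('wrist')
f=lambda u,v:(100+u/2-.25,v/2-.25)
L=ray(p,f(339,165),.017,st);E=ray(p,f(310,355),.021,st);S=ray(p,f(328,236),.021,st)
print('lens',L,'end',E,'start',S,np.linalg.norm(L-E),'yaw',np.arctan2(*(L-E)[1::-1]),np.arctan2(*(S-E)[1::-1]))
d=(S-E)[:2]/np.linalg.norm((S-E)[:2]);g=L[:2]-d*.063;print('grip',g)
plan([*g,.005+.009-.002],np.arctan2(d[1],d[0]))
E
```

```text
side centroid [166.64 212.74] n 22 h 0.11745176033749949 u model [167.79043006 212.58943863]
scene centroid [339.02 243.29] n 24 h 0.11906410734457337 u model [338.44787563 243.47578709]
lens [ 0.5998 -0.2063  0.017 ] end [ 0.4722 -0.2101  0.021 ] start [ 0.5545 -0.2074  0.021 ] 0.12774706300211547 yaw 0.029477196838631047 0.03206225823199621
grip [ 0.5369 -0.2083]
t 12.15 tcp [ 0.5008 -0.2029  0.3008] rot [-3.142  0.     0.177] | tool shift [0.0346 0.0117 0.2888] rows 7.0
twist deg (half-turn equiv) 8.3 shift after twist [0.0359 0.0066 0.2888]
```

```bash
python3 -m creep '[{"tx":0,"ty":0,"tz":0,"twist":4.15,"claw":0.2},{"tx":0,"ty":0,"tz":0,"twist":4.15,"claw":0.2},{"tx":0.018,"ty":0.0033,"tz":0.035,"twist":0,"claw":0.2},{"tx":0.018,"ty":0.0033,"tz":0.035,"twist":0,"claw":0.2},{"tx":0,"ty":0,"tz":0.041,"twist":0,"claw":0.2},{"tx":0,"ty":0,"tz":0.041,"twist":0,"claw":0.2},{"tx":0,"ty":0,"tz":0.041,"twist":0,"claw":0.2},{"tx":0,"ty":0,"tz":0.03,"twist":0,"claw":0.2},{"tx":0,"ty":0,"tz":0,"twist":0,"claw":0.2},{"tx":0,"ty":0,"tz":0,"twist":0,"claw":0.2}]'
python3 - <<'E'
from h import *
np.set_printoptions(precision=4,suppress=True)
st=ctrl.get_state();p=ctrl.read_camera('wrist');print(st['ee_rot'])
for l in('lens','loupe'):
    for d in ctrl.pinpoint(p,l)[:2]:print(l,round(d['p'],2),world(p,d['centre'],st),px(p,d['centre']))
I=cv2.cvtColor(np.array(p['pixels']),cv2.COLOR_RGB2GRAY)
m=(I<60).astype(np.uint8);n,lab,s,c=cv2.connectedComponentsWithStats(m)
for i in range(1,n):
    if s[i,4]>300:print(s[i],c[i])
d=ctrl.cut_out(p,'loupe')[0]['pixels'];ii=np.argwhere(d)
for v in range(ii[:,0].min(),ii[:,0].max(),8):
    r=ii[ii[:,0]==v][:,1]
    if len(r):print(v,r.min(),r.max(),ray(p,[(r.min()+r.max())/2,v],.02,st)[:2])
plan([.5369,-.2083,.009])
E
```

```text
time_s: 12.98
tcp_pos: [0.5363, -0.2085, 0.0774]
ee_rot: [-3.14, 0.002, 0.031]
contact_force: [0.4, -0.1, 1.0]
finger_gap: 0.0545
gripper_force: 0.0
[-3.1404  0.0025  0.0314]
lens 0.67 [ 0.5967 -0.2103  0.0182] [259. 128.]
loupe 0.97 [ 0.5984 -0.2112  0.0052] [260. 124.]
[503  72   9  62 393] [507.8066 102.9084]
[ 210   77   93   95 1854] [256.0814 124.7373]
[    0   197   512   187 60894] [260.1629 316.1848]
77 255 257 [ 0.6297 -0.2073]
85 229 282 [ 0.6248 -0.2072]
93 222 290 [ 0.6198 -0.2076]
101 216 296 [ 0.6147 -0.2078]
109 212 300 [ 0.6096 -0.208 ]
117 211 302 [ 0.6044 -0.2085]
125 210 302 [ 0.5991 -0.2083]
133 211 301 [ 0.5937 -0.2085]
141 212 300 [ 0.5883 -0.2087]
149 216 295 [ 0.5828 -0.2085]
157 221 289 [ 0.5772 -0.2084]
165 231 280 [ 0.5715 -0.2089]
173 248 263 [ 0.5658 -0.2091]
181 245 265 [ 0.5599 -0.2089]
189 243 268 [ 0.554  -0.2095]
197 243 268 [ 0.548  -0.2097]
205 245 267 [ 0.5419 -0.2102]
213 245 267 [ 0.5357 -0.2104]
221 244 267 [ 0.5294 -0.2103]
229 244 267 [ 0.523  -0.2105]
237 244 267 [ 0.5166 -0.2107]
245 245 267 [ 0.51   -0.2113]
253 244 266 [ 0.5033 -0.2108]
261 244 266 [ 0.4965 -0.211 ]
269 244 266 [ 0.4896 -0.2112]
277 244 266 [ 0.4826 -0.2114]
t 13.18 tcp [ 0.5383 -0.2096  0.0804] rot [ 3.14  -0.003  0.031] | tool shift [-0.0016 -0.0014  0.0713] rows 1.7
```

```bash
python3 -m creep '[{"tx":0,"ty":0.001,"tz":0.035,"twist":0,"claw":0.2},{"tx":0,"ty":0,"tz":0.02,"twist":0,"claw":0.2},{"tx":0,"ty":0,"tz":0.013,"twist":0,"claw":0.2},{"tx":0,"ty":0,"tz":0,"twist":0,"claw":0.2},{"tx":0,"ty":0,"tz":0,"twist":0,"claw":-1},{"tx":0,"ty":0,"tz":0,"twist":0,"claw":-1},{"tx":0,"ty":0,"tz":0,"twist":0,"claw":-1},{"tx":0,"ty":0,"tz":0,"twist":0,"claw":-1},{"tx":0,"ty":0,"tz":0,"twist":0,"claw":-1},{"tx":0,"ty":0,"tz":0,"twist":0,"claw":-1}]'
```

```text
time_s: 14.02
tcp_pos: [0.5371, -0.2101, 0.0104]
ee_rot: [3.141, -0.001, 0.031]
contact_force: [-0.8, -1.0, 8.1]
finger_gap: 0.0177
gripper_force: 27.4
```

```bash
python3 -m creep '[{"tx":0,"ty":0,"tz":-0.01,"twist":0,"claw":-1},{"tx":0,"ty":0,"tz":-0.02,"twist":0,"claw":-1},{"tx":0,"ty":0,"tz":-0.03,"twist":0,"claw":-1},{"tx":0,"ty":0,"tz":-0.03,"twist":0,"claw":-1},{"tx":0,"ty":0,"tz":-0.03,"twist":0,"claw":-1},{"tx":0,"ty":0,"tz":-0.03,"twist":0,"claw":-1},{"tx":0,"ty":0,"tz":-0.03,"twist":0,"claw":-1},{"tx":0,"ty":0,"tz":-0.01,"twist":0,"claw":-1},{"tx":0,"ty":0,"tz":0,"twist":0,"claw":-1},{"tx":0,"ty":0,"tz":0,"twist":0,"claw":-1}]'
python3 - <<'E'
from h import *
np.set_printoptions(precision=4,suppress=True)
st=ctrl.get_state();p=ctrl.read_camera('wrist');R=Ro.from_euler('xyz',st['ee_rot'])
for l in('lens','loupe'):
    for d in ctrl.pinpoint(p,l)[:2]:w=world(p,d['centre'],st);print(l,round(d['p'],2),w,px(p,d['centre']),'tool',R.inv().apply(w-st['tcp_pos']))
ii=np.argwhere(ctrl.cut_out(p,'loupe')[0]['pixels']);rim=ii[ii[:,0]<ii[:,0].min()+45]
z=st['tcp_pos'][2]+.006+.0035
(c,ax,an)=cv2.fitEllipse(cv2.convexHull(ii[ii[:,0]<ii[:,0].min()+int((ii[:,0].max()-ii[:,0].min())*.45)][:,::-1].astype(np.int32)))
w=ray(p,c,z,st);print('ellipse',c,ax,'lens',w,'tool',R.inv().apply(w-st['tcp_pos']),'rim diam',32*2/1000, ax[1]*1)
plan([.579,.182,.25])
E
```

```text
time_s: 14.85
tcp_pos: [0.5366, -0.2099, 0.1997]
ee_rot: [3.141, -0.0, 0.031]
contact_force: [-0.1, 0.4, -0.8]
finger_gap: 0.0178
gripper_force: 30.0
lens 0.67 [ 0.5944 -0.2109  0.2015] [259. 146.] tool [ 0.0577  0.0028 -0.0018]
loupe 0.72 [ 0.5994 -0.2089  0.1934] [255. 134.] tool [0.0628 0.001  0.0063]
loupe 0.25 [ 0.5268 -0.3142  0.0061] [345. 182.] tool [-0.0131  0.1039  0.1936]
ellipse (253.57205200195312, 138.62551879882812) (130.1222381591797, 131.24969482421875) lens [ 0.5991 -0.2081  0.2092] tool [ 0.0625  0.0002 -0.0095] rim diam 0.064 131.24969482421875
t 15.05 tcp [ 0.5361 -0.2096  0.1982] rot [-3.14   0.002  0.031] | tool shift [ 0.055  -0.3901 -0.0515] rows 9.5
```

```bash
python3 -m creep '[{"tx":-0.0006,"ty":-0.012,"tz":0,"twist":0,"claw":-1},{"tx":-0.0006,"ty":-0.022,"tz":0,"twist":0,"claw":-1},{"tx":-0.0006,"ty":-0.032,"tz":0,"twist":0,"claw":-1},{"tx":-0.0006,"ty":-0.032,"tz":0,"twist":0,"claw":-1},{"tx":-0.0006,"ty":-0.032,"tz":0,"twist":0,"claw":-1},{"tx":-0.0006,"ty":-0.032,"tz":0,"twist":0,"claw":-1},{"tx":-0.0006,"ty":-0.032,"tz":0,"twist":0,"claw":-1},{"tx":-0.0006,"ty":-0.032,"tz":0,"twist":0,"claw":-1},{"tx":-0.0006,"ty":-0.032,"tz":0,"twist":0,"claw":-1},{"tx":-0.0006,"ty":-0.032,"tz":0,"twist":0,"claw":-1},{"tx":-0.0006,"ty":-0.032,"tz":0,"twist":0,"claw":-1},{"tx":-0.0006,"ty":-0.032,"tz":0,"twist":0,"claw":-1},{"tx":-0.0005,"ty":-0.024,"tz":0,"twist":0,"claw":-1},{"tx":0,"ty":-0.0124,"tz":0,"twist":0,"claw":-1},{"tx":0,"ty":0,"tz":0,"twist":0,"claw":-1},{"tx":0,"ty":0,"tz":0,"twist":0,"claw":-1}]'
python3 - <<'E'
from h import *
np.set_printoptions(precision=4,suppress=True)
st=ctrl.get_state();p=ctrl.read_camera('wrist')
for a,c in reddot(p):print(a,c,ray(p,c,.055,st))
plan([.517,.180,.114])
E
python3 -m creep '[{"tx":0,"ty":0,"tz":0.015,"twist":0,"claw":-1},{"tx":0,"ty":0,"tz":0.02,"twist":0,"claw":-1},{"tx":0,"ty":0,"tz":0.02,"twist":0,"claw":-1},{"tx":0,"ty":0,"tz":0.015,"twist":0,"claw":-1},{"tx":0,"ty":0,"tz":0.01,"twist":0,"claw":-1},{"tx":0,"ty":0,"tz":0.0055,"twist":0,"claw":-1},{"tx":0,"ty":0,"tz":0,"twist":0,"claw":-1},{"tx":0,"ty":0,"tz":0,"twist":0,"claw":-1},{"tx":0,"ty":0,"tz":0,"twist":0,"claw":-1}]'
python3 - <<'E'
from h import *
np.set_printoptions(precision=4,suppress=True)
print([round(x,3) for x in ctrl.get_state()['contact_force']])
for n in('wrist','scene','side'):
    st=ctrl.get_state();p=ctrl.read_camera(n);save(p,n+'9')
    if n=='wrist':
        print([(a,c,ray(p,c,.055,st)) for a,c in reddot(p)])
    for l in('lens','needle_tip','red_dot'):
        for d in ctrl.pinpoint(p,l)[:2]:print(n,l,round(d['p'],2),world(p,d['centre'],st),px(p,d['centre']))
plan([.517,.180,.114])
I=cv2.imread('pics/wrist9.png')[20:230,130:380];J=cv2.imread('pics/side9.png')[160:280,130:290]
cv2.imwrite('pics/last.png',np.hstack([cv2.resize(I,(400,400)),cv2.resize(J,(400,400))]))
E
```

```text
time_s: 16.38
tcp_pos: [0.5165, 0.1801, 0.1994]
ee_rot: [3.141, 0.001, 0.032]
contact_force: [0.1, -0.2, -1.5]
finger_gap: 0.0179
gripper_force: 30.0
t 16.43 tcp [0.5167 0.1795 0.1995] rot [3.141 0.001 0.031] | tool shift [ 0.0004 -0.0005  0.0855] rows 2.1
time_s: 17.18
tcp_pos: [0.5177, 0.1799, 0.1153]
ee_rot: [-3.141, -0.001, 0.031]
contact_force: [-0.4, -0.8, 0.1]
finger_gap: 0.0179
gripper_force: 30.0
[np.float64(-0.377), np.float64(-0.769), np.float64(0.112)]
[]
wrist lens 0.67 [0.5754 0.18   0.12  ] [257. 147.]
scene lens 0.69 [ 0.2599 -0.3276  0.0045] [184. 160.]
scene lens 0.57 [ 0.3409 -0.544   0.0037] [126. 175.]
scene needle_tip 0.74 [0.5768 0.1816 0.0593] [320. 215.]
scene red_dot 0.71 [ 0.4381 -0.4392 -0.005 ] [149. 196.]
side lens 0.73 [0.577  0.1824 0.1166] [214. 218.]
side lens 0.63 [ 0.2622 -0.3216  0.0093] [362. 188.]
side needle_tip 0.9 [0.58   0.1813 0.0588] [215. 233.]
t 17.78 tcp [0.5171 0.18   0.1144] rot [3.142 0.    0.031] | tool shift [-0.0001 -0.      0.0004] rows 0.0
```

View pics/last.png

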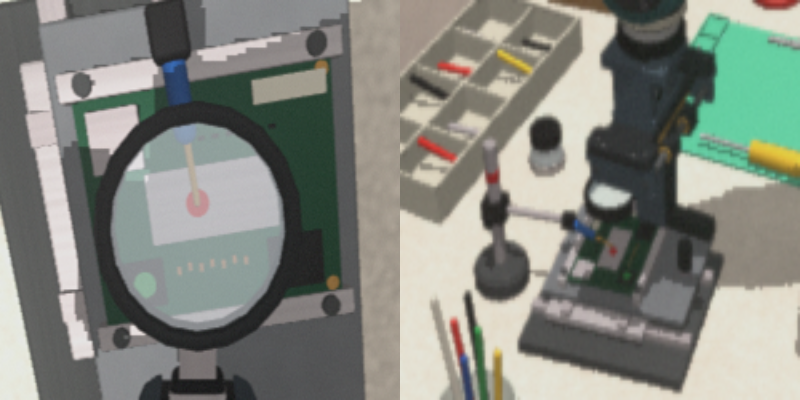

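The wrist half of the last picture shows the tip on the red dot, seen through the lens. The side half shows the loupe level, near the band's height and clear of everything. I'm handing the job in.

```bash
python3 -m creep '[{"tx":0,"ty":0,"tz":0,"twist":0,"claw":-1},{"tx":0,"ty":0,"tz":0,"twist":0,"claw":-1}]'; python3 -c "
from station import ctrl
print(ctrl.job_done())"
```

```text
time_s: 17.95
tcp_pos: [0.5171, 0.18, 0.1144]
ee_rot: [3.142, 0.0, 0.031]
contact_force: [1.0, -0.4, -0.9]
finger_gap: 0.0177
gripper_force: 30.0
the job is handed in; nothing more can be done
None
```

I handed the job in at about 18 s with the red dot within about 1 mm of straight under the needle tip, the knob released, and the loupe held level and still over the tip at the band's height (about 118 mm); the hand-in gave no verdict.

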